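Pin a square-bored knob into a clamshell jig and hold it shut

TASK

Load the clamshell jig: fit the four-lobed knob over the jig's square shaft until it sits flat on the base plate, swing the hinged lid down over it, then take the steel locking pin from its stand and push it down through the hole in the lid into the hole in the boss below. The lid is held slightly ajar by a sprung pad that bears on the knob, so press down on the pin's head until its shoulder bears on the lid and the lid is fully shut, and finish like that: still holding the pin by its head and pressing the lid shut, not letting go. Leave the bottle, the roll of tape and the small box where they are.

Things in the scene. Friction and masses are not known exactly. Their poses are not given: they have to be found in the camera images.
- jig: Fixed aluminium clamshell jig, base plate 90 (x) x 190 (y) x 20 mm high; origin at the centre of its underside on the worktop, z up. The square shaft stands at its centre, the hinge is at its +y end (the robot's left), the dark boss with the lower pin hole at its -y end. Only its place and yaw vary.
- shaft_top (a point): Centre of the top of the square shaft, 44 mm above the worktop. The shaft is 14 mm square, sides along the jig's x and y, 24 mm tall above the base plate, its last 8 mm tapering to 8 mm square.
- shaft_foot (a point): Foot of the shaft's axis, on the base plate's upper face, 20 mm above the worktop. The hinge's axis is 80 mm from it along the jig's +y, the boss's near face 61 mm along -y.
- boss_hole (a point): Centre of the mouth of the lower pin hole, in the top of the boss (34 x 28 mm, top 52 mm above the worktop), 75 mm along the jig's -y from the shaft. The hole is vertical, 11 mm wide, 32 mm deep.
- lid_hinge (a point): Middle of the lid's hinge axis, which runs along the jig's x, 59 mm above the worktop, 80 mm along the jig's +y from the shaft. Two cheeks 82 mm apart stand there, 66 mm high.
- jig_lid (a joint): Lid angle (rad): 0 fully shut (level), pi/2 upright, stop at 2.4. It starts leaning back beyond upright (1.9 to 2.2), away from the shaft; the stiff hinge (0.16 N m) keeps it there. Pushed over past upright, it sinks by itself below about 0.6. Over the seated knob it comes to rest ajar at 0.03 to 0.05; some 7 N down at its hole shuts it.
- jig_pad: Sprung round pad under the lid, 80 mm from the hinge axis, 32 mm across, standing out 10 mm, 3 N/mm; it bears on the knob. Origin at the centre of its face, which points down when the lid is shut.
- lid_edge (a point): Middle of the lid's free edge, in mid thickness. The lid is an aluminium plate 70 mm wide, 10 mm thick, 0.2 kg; its free edge is 175 mm from the hinge axis, which lies in mid thickness.
- lid_hole (a point): Centre of the pin hole in the lid's outer (upper) face, 155 mm from the hinge axis; 12 mm wide, through the 10 mm plate. With the lid shut it lies 64 mm above the worktop, straight above the boss's hole.
- knob: Loose grey plastic knob, 28 mm high, a cross of four lobes 18 mm wide, 46 mm over opposite lobes (flat, parallel ends, good to grip), with a 16.5 mm square bore through it from top to bottom whose sides are parallel to the lobes' ends; origin at the centre of its underside, x and y towards lobes. 56 to 112 g. Any of four quarter turns fits the shaft.
- knob_center (a point): The knob's centre, half-way up (14 mm above its underside).
- lock_pin: The steel locking pin, same frame as pin_tip.
- pin_head (a point): Centre of the pin's head, half-way up: an upright cylinder 20 mm across and 44 mm high, to be gripped from above. Its flat underside (the shoulder) is 22 mm below this point; below it the shank, 8 mm thick and 42 mm long. 56 to 112 g.
- pin_tip (a point): The pin's lower end (3 mm long point), 64 mm below pin_head. With the pin fully home and the lid shut it is 22 mm above the worktop.
- pin_stand: Fixed aluminium block 44 x 44 x 46 mm high with an 11 mm hole, in which the pin stands upright, its shoulder 0 to 1 mm from the block's top; origin at the centre of its underside.
- sample_bottle_d: Bystander: small bottle with a cap, 36 mm across, 76 mm high; origin under its centre.
- tape_roll: Bystander: roll of black tape lying flat, 62 mm across, 19 mm high; origin under its centre.
- fuse_box: Bystander: small carton 34 x 62 x 26 mm high, left of the jig; origin under its centre.

How it is judged:
By the outcome, as a careful person would: the job done as asked, in the order asked, and still so for the second after the job is handed in, while the arm keeps its last pose, push and grip.
It also fails if it takes over 72 s, if anything falls off the work surface, if the arm or the gripper's body presses on something with over 40 N, if the wrist force passes 120 N, or if a joint passes its speed limit or range.

ROBOT

A 7-joint arm with a two-finger parallel gripper is mounted at the origin on a cart in front of the work surface, level with it; the furniture and walls round the work are solid. World frame = base frame: x ahead of the robot, y to its left, z up, the work surface at z = 0. Lengths are in m, angles in rad, forces in N, time in s.
With the tool pointing down it reaches from about 0.425 to 0.925 m from the base axis. Payload 6.8 kg.
Tool frame: the origin (TCP) lies midway between the tips of the shut fingers; the grasp point (between the pads) lies 19 mm behind it; z points along the fingers, y is the line along which they close (so a half turn about z gives the same grasp; the last joint's range is limited). The gripper opens to 85 mm and grips with 20 to 120 N. Pads are 22 mm wide; open, the fingers measure 114 mm over their backs; the gripper's body (76 mm by 85 mm) begins 54 mm behind the grasp point. The pads swing forward as they close: fully open they stand 13 mm farther back than shut.
Start: joints at [1.015, 0.477, 0.022, 1.555, -0.011, 1.109, -0.083], TCP at [0.292, -0.608, 0.231] pointing down, gripper open.
Joint ranges: [-2.96, 2.96], [-0.34, 2.1], [-1.41, 1.46], [0.24, 2.44], [-1.37, 4.51], [0.17, 1.92], [-2.96, 2.96]. Speed limits (rad/s): [2.39, 2.39, 3.14, 3.14, 3.14, 3.14, 3.14].

INTERFACE

Orientations are given as a unit quaternion [w, x, y, z].
In Python, from station import bot gives the robot as it stands.
- The arm moves only by the tool jog_arm, never from a script. Its argument "rows" is a list of rows, each an object of numbers: "fingers": the finger opening in mm, from 0 to 85.4; "x", "y", "z": the shift along the tool's x, y, z in mm; "ax", "ay", "az": the turn, a rotation vector about the tool's x, y, z in degrees. A call has exactly 8 rows; each row shifts and turns the commanded pose from where the row before left it, along the tool's axes as they then stand; what a row does not reach is not made up. A row lasts 1/10 s, in which the tool goes at most 50 mm and 8.59 degrees, less where a joint would pass 70% of its speed; a pose out of reach is approached as far as the arm can. A call with a gripper value outside its range is refused whole. The fingers move at their own pace and stop on an object; "force" is the grip in N (left out, the last holds). Time passes only in rows, so rows that do not move let the fingers close, or fill a call up. It gives the time, the measured TCP pose, the force, the opening and the grip force at its end, in the units of the state.
- bot.get_obs(): the state, without advancing time (a new reading comes with each control period).
- bot.read_camera(name): name is "side" or "top" or "wrist"; returns a dict with "pixels" (420x560x3 uint8, red, green, blue), "vertical_fov" (degrees; the focal length in pixels is half the picture's height over the tangent of half this angle, whatever the lens; pixels are square), "cx", "cy" (the principal point, pixels), "dist_coeffs" ([k1, k2, p1, p2, k3] as OpenCV has them; the pictures are not rectified), "world_from_camera" (4x4, takes a point from camera to world coordinates). Camera axes: x right, y down, z forward; pixel columns grow to the right and rows downward; lengths in m; the calibration is good to about 2 mm. A picture is of the moment at which its call begins. There is no depth.
- bot.hand_in(): hands the job in; it is judged then, once.
The state is a dict: "t": time; "q": joint angles; "joint_vel": joint speeds; "joint_torque": joint torques, N m; "eef_pos": TCP position; "tool_rot": TCP orientation; "contact_force": force on the tool from outside, world axes, zero at the start; "torque": the same for the moment, N m; "gripper_width": opening from 0.0 (shut) to 1.0 (fully open); "grasp_force": force on a finger pad.
Only numpy, scipy, OpenCV 4.12 (cv2) and the standard library are available. Lean on these libraries where they do the work, as an engineer would, in place of code of your own. Each camera call takes 0.05 s, during which the arm holds its last target. There are 200 camera calls.

## Working session

There is one attempt and no reset: what is moved stays moved. The work goes in short steps, Python scripts to look and compute and a tool call to move; the robot and the scene stay as the last step left them, time stands still between calls to the robot, and variables do not carry over. Pictures are saved under pics/ and viewed, at most 10 in all, crops included, and the job is handed in when it is done.

Besides the shell and the picture viewer there is one more tool, called after "Emit:" by a JSON object that holds its "fn" and its "kwargs". jog_arm: Moves the arm, as the interface text tells. Its arguments: {"type":"object","properties":{"rows":{"type":"array","items":{"type":"object","properties":{"fingers":{"type":"number"},"x":{"type":"number"},"y":{"type":"number"},"z":{"type":"number"},"ax":{"type":"number"},"ay":{"type":"number"},"az":{"type":"number"}}}},"force":{"type":"number"}},"required":["rows"]}

```bash
mkdir -p pics; ls; cat > h.py <<'E'
import numpy as np, cv2
from station import bot
def snap(n,f):
    c=bot.read_camera(n); cv2.imwrite(f'pics/{f}.png',cv2.cvtColor(c['pixels'],cv2.COLOR_RGB2BGR)); np.save(f'pics/{f}.npy',{k:v for k,v in c.items()},allow_pickle=True); return c
def load(f): return np.load(f'pics/{f}.npy',allow_pickle=True).item()
def KD(c):
    f=210/np.tan(np.radians(c['vertical_fov'])/2)
    return np.array([[f,0,c['cx']],[0,f,c['cy']],[0,0,1.]]),np.array(c['dist_coeffs'],float)
def ray(c,uv):
    K,D=KD(c); p=cv2.undistortPoints(np.array([[uv]],float),K,D)[0,0]
    T=np.array(c['world_from_camera']); return T[:3,3],T[:3,:3]@np.array([p[0],p[1],1])
def atz(c,uv,z):
    o,d=ray(c,uv); return o+d*(z-o[2])/d[2]
def proj(c,P):
    K,D=KD(c); T=np.linalg.inv(np.array(c['world_from_camera']))
    return cv2.projectPoints(np.atleast_2d(np.array(P,float)),cv2.Rodrigues(T[:3,:3])[0],T[:3,3],K,D)[0][:,0]
E
python3 - <<'E'
from h import *
for n in ('top','side'):
    c=snap(n,n+'0'); print(n,c['vertical_fov'],np.round(c['world_from_camera'],3).tolist())
print(bot.get_obs())
E
```

```text
pics
top 47.31971312035925 [[-0.022, -0.999, 0.048, 0.463], [-1.0, 0.022, -0.0, -0.058], [-0.001, -0.048, -0.999, 1.252], [0.0, 0.0, 0.0, 1.0]]
side 42.57451606873259 [[0.834, -0.211, 0.51, -0.155], [-0.552, -0.305, 0.776, -1.06], [-0.008, -0.929, -0.371, 0.576], [0.0, 0.0, 0.0, 1.0]]
{'t': 0.1, 'q': array([ 1.01488606,  0.47773541,  0.02238359,  1.55632131, -0.01151426,
        1.10930182, -0.08313521]), 'joint_vel': array([-0.00048313, -0.00025987,  0.00075796, -0.00286905, -0.00120517,
        0.00084485,  0.00062768]), 'joint_torque': array([ 5.37100175e-03, -5.97758746e+01,  1.61434550e+00, -2.81950629e+01,
        1.29489176e-02,  4.98755457e-03, -4.49666902e-05]), 'eef_pos': array([ 0.2920173 , -0.60798866,  0.23042488]), 'tool_rot': array([-7.81919426e-04,  9.75043861e-01,  2.22010808e-01, -2.42302540e-04]), 'contact_force': array([0.38666652, 0.58074798, 0.10408776]), 'torque': array([-0.01313106, -0.03507641, -0.02663908]), 'grasp_force': 0.0, 'gripper_width': 1.000390277005532}
```

View pics/top0.png

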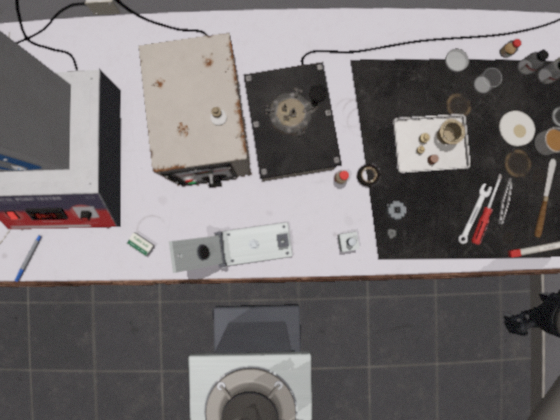

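View pics/side0.png

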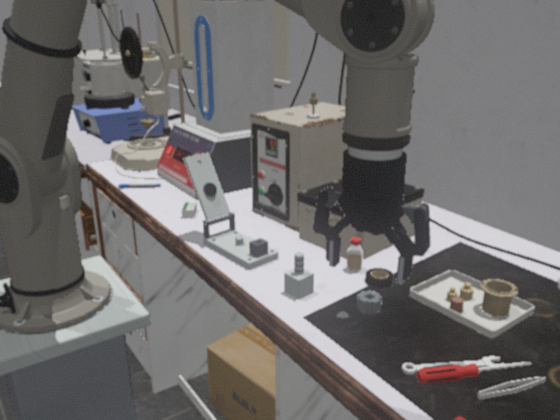

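The top view shows the jig plate around (258,243) with the boss at (283,240), the lid leaning left at (172–225, 253), the pin in its stand at (348,242), the knob at (397,211), the tape at (369,175), the bottle at (342,176) and the fuse box at (140,243). The side view agrees.

```bash
python3 - <<'E'
from h import *
c=load('top0'); 
for n,uv,z in [('knob',(397,211),.028),('pin',(348,242),.09),('stand',(348,243),.046),('shaft',(255,244),.044),('boss',(283,240),.052),('fuse',(140,243),.026)]: print(n,atz(c,uv,z).round(4))
a=c['pixels'][150:280,160:420]; cv2.imwrite('pics/c0.png',cv2.cvtColor(cv2.resize(a,None,fx=3,fy=3,interpolation=cv2.INTER_CUBIC),cv2.COLOR_RGB2BGR))
w=snap('wrist','w0');T=np.array(w['world_from_camera']);print(T.round(3).tolist(),w['vertical_fov'])
E
```

```text
knob [ 0.5164 -0.3912  0.028 ]
pin [ 0.441  -0.2512  0.09  ]
stand [ 0.4377 -0.2585  0.046 ]
shaft [ 0.4406 -0.0241  0.044 ]
boss [ 0.4491 -0.0945  0.052 ]
fuse [0.4487 0.2729 0.026 ]
[[0.434, -0.853, -0.291, 0.367], [-0.901, -0.411, -0.137, -0.573], [-0.003, 0.321, -0.947, 0.373], [0.0, 0.0, 0.0, 1.0]] 65.94381070438965
```

View pics/c0.png

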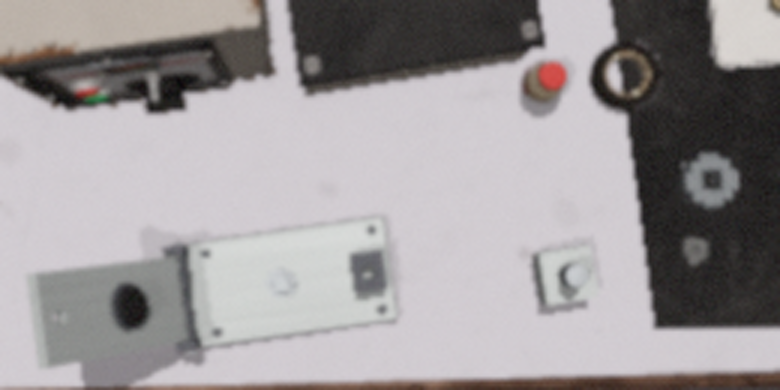

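```bash
cat >> h.py <<'E'
from scipy.spatial.transform import Rotation as Ro
def pose():
    s=bot.get_obs(); q=s['tool_rot']; return np.array(s['eef_pos']),Ro.from_quat([q[1],q[2],q[3],q[0]]),s
def down(yaw): # tool x at yaw deg, z down
    a=np.radians(yaw); x=np.array([np.cos(a),np.sin(a),0]); z=np.array([0,0,-1.]); return Ro.from_matrix(np.c_[x,np.cross(z,x),z])
def yaw(R): x=R.as_matrix()[:,0]; return np.degrees(np.arctan2(x[1],x[0]))
def go(p=None,yw=None):
    P,R,s=pose(); print('at',P.round(4),'yaw',yaw(R).round(2),'F',s['contact_force'].round(1),'w',round(s['gripper_width']*85.4,1),'g',round(s['grasp_force'],1),'t',s['t'])
    if p is not None: print('shift mm',(R.inv().apply(np.array(p)-P)*1000).round(1))
    if yw is not None: print('turn deg',np.degrees((R.inv()*down(yw)).as_rotvec()).round(2))
E
python3 - <<'E'
from h import *
c=load('top0'); f=lambda x,y,z: atz(c,(160+x/3-.33,150+y/3-.33),z)
s=f(284,282,.044);b=f(367,275,.052);p=f(576,277,.092);k=f(712,180,.028);print(s,b,p,k)
d=s-b;print('jig +y yaw',np.degrees(np.arctan2(d[1],d[0])), np.hypot(*d[:2]))
e=f(388,217,.02)-f(398,318,.02);print(np.degrees(np.arctan2(e[1],e[0])),np.hypot(*e[:2]))
go([k[0],k[1],.2],20)
E
```

```text
[ 0.44143779 -0.02243722  0.044     ] [ 0.44586594 -0.09197347  0.052     ] [ 0.44080127 -0.25984056  0.092     ] [ 0.51982274 -0.3913441   0.028     ]
jig +y yaw 93.64374827354274 0.0696771036381804
4.290468496446054 0.08682505923164359
at [ 0.2921 -0.6081  0.2306] yaw 25.66 F [ 0.2 -1.4  0.1] w 85.4 g 0.0 t 0.15
shift mm [299.1 -96.7  30.7]
turn deg [-0.08  0.01  5.66]
```

Emit:
{"fn": "jog_arm", "kwargs": {"rows": [{"x":37,"y":-12,"z":2},{"x":37,"y":-12,"z":2},{"x":37,"y":-12,"z":2},{"x":37,"y":-12,"z":2},{"x":37,"y":-12,"z":2},{"x":37,"y":-12,"z":2},{"x":15,"y":-12,"z":2},{"x":0,"y":-12,"z":2}]}}

```text
invalid input
```

```bash
python3 - <<'E'
from h import *
go([.5164,-.3912,.15]); c=snap('wrist','w1')
E
```

```text
at [ 0.2921 -0.6081  0.2306] yaw 25.66 F [ 0.2 -1.4  0.1] w 85.4 g 0.0 t 0.15
shift mm [296.1 -98.3  80.7]
```

View pics/w1.png

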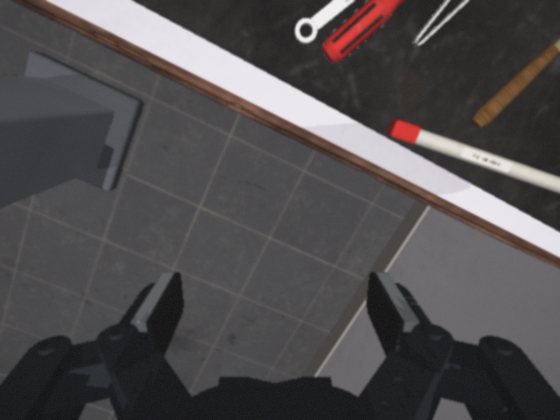

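That picture shows only the fingers at the bottom (180,300 and 380,300) and the floor, because the move was refused. It probably needs every field in each row.

Emit:
{"fn": "jog_arm", "kwargs": {"rows": [{"fingers":85,"x":37,"y":-12,"z":4,"ax":0,"ay":0,"az":0},{"fingers":85,"x":37,"y":-12,"z":4,"ax":0,"ay":0,"az":0},{"fingers":85,"x":37,"y":-12,"z":4,"ax":0,"ay":0,"az":0},{"fingers":85,"x":37,"y":-12,"z":4,"ax":0,"ay":0,"az":0},{"fingers":85,"x":37,"y":-12,"z":4,"ax":0,"ay":0,"az":0},{"fingers":85,"x":37,"y":-12,"z":4,"ax":0,"ay":0,"az":0},{"fingers":85,"x":15,"y":-12,"z":4,"ax":0,"ay":0,"az":0},{"fingers":85,"x":0,"y":-12,"z":0,"ax":0,"ay":0,"az":0}], "force": 40}}

```text
t: 1.0
eef_pos: [0.4666, -0.4161, 0.2024]
tool_rot: [-0.001, 0.974, 0.225, 0.0]
contact_force: [0.2, -0.1, 0.3]
gripper_width: 0.996
grasp_force: 0.0
```

```bash
python3 - <<'E'
from h import *
go([.5164,-.3912,.15]); c=snap('wrist','w2'); print(proj(c,[[.5198,-.3913,.028],[.441,-.26,.092]]))
E
```

```text
at [ 0.4666 -0.4161  0.2024] yaw 25.95 F [ 0.2 -0.1  0.3] w 85.0 g 0.0 t 1.0
shift mm [55.6 -0.5 52.5]
[[275.84214688 125.60900158]
 [ 80.46601854 149.78053515]]
```

View pics/w2.png

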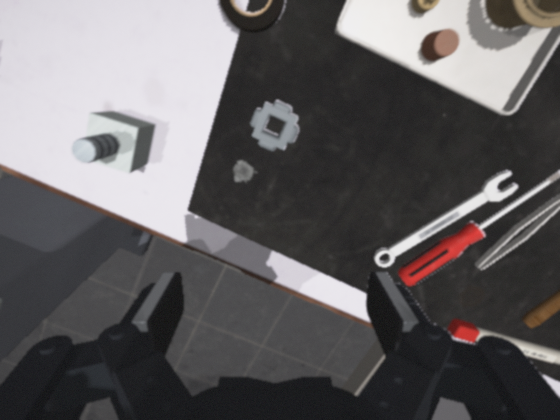

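The close view shows the knob at (275,125) and the pin head at (87,150) on the stand. I'll fit the knob's silhouette to get its pose.

```bash
cat >> h.py <<'E'
from scipy.optimize import minimize
def cross(x,y,a,z):
    h,w=.023,.009; P=np.array([[h,-w],[h,w],[w,w],[w,h],[-w,h],[-w,w],[-h,w],[-h,-w],[-w,-w],[-w,-h],[w,-h],[w,-w]])
    r=np.radians(a); R=np.array([[np.cos(r),-np.sin(r)],[np.sin(r),np.cos(r)]])
    return np.c_[P@R.T+[x,y],np.full(12,z)]
def sil(c,x,y,a,S=4,z0=0):
    m=np.zeros((420*S,560*S),np.uint8)
    for z in np.linspace(z0,z0+.028,8):
        cv2.fillPoly(m,[np.round((proj(c,cross(x,y,a,z))+.5)*S).astype(np.int32)],255)
    return cv2.resize(m,(560,420),interpolation=cv2.INTER_AREA)/255.
def fitknob(c,x,y,thr=75,z0=0,rad=45):
    g=cv2.cvtColor(c['pixels'],cv2.COLOR_RGB2GRAY); u,v=proj(c,[x,y,.014+z0])[0].astype(int)
    m=(g>thr).astype(np.uint8); n,L,st,ce=cv2.connectedComponentsWithStats(m[v-rad:v+rad,u-rad:u+rad])
    i=1+np.argmax([st[j,4]*(np.hypot(*(ce[j]-rad))<15) for j in range(1,n)])
    M=np.zeros(g.shape,np.uint8); cs,_=cv2.findContours((L==i).astype(np.uint8),cv2.RETR_EXTERNAL,cv2.CHAIN_APPROX_NONE)
    cv2.drawContours(M,cs,-1,1,-1,offset=(u-rad,v-rad)); print('area',M.sum())
    f=lambda p:np.abs(sil(c,x+p[0]/1e3,y+p[1]/1e3,p[2]*3,z0=z0)-M).sum()
    a0=min(range(0,90,6),key=lambda a:f([0,0,a/3]))
    r=minimize(f,[0,0,a0/3],method='Nelder-Mead',options=dict(initial_simplex=[[0,0,a0/3],[3,0,a0/3],[0,3,a0/3],[0,0,a0/3+2]],maxiter=150))
    print('knob',x+r.x[0]/1e3,y+r.x[1]/1e3,'ang',r.x[2]*3,'err',r.fun); return x+r.x[0]/1e3,y+r.x[1]/1e3,r.x[2]*3
E
python3 - <<'E'
from h import *
c=load('w2'); x,y,a=fitknob(c,.5198,-.3913)
P,R,s=pose(); w=yaw(R); a=w+(a-w+45)%90-45; print(a)
go([x,y,.1],a)
a=cv2.cvtColor(c['pixels'],cv2.COLOR_RGB2GRAY)[90:160,235:315]; print(a[::5,::4])
E
```

```text
area 1944
knob 0.5195183267307624 -0.39032134166206317 ang 4.137734846999423 err 406.0156862745098
4.137734846999422
at [ 0.4639 -0.4161  0.2027] yaw 25.84 F [-1.4  1.6 -0.6] w 85.0 g 0.0 t 1.05
shift mm [ 61.3   1.3 102.7]
turn deg [-0.14  0.06 21.7 ]
[[ 45  36  41  40  40  42  42  40  41  42  40  42  42  44  43  43  41  42
   43  41]
 [ 39  41  39  39  40  42  41  39  39  41  43  44  44  43  43  45  45  44
   43  39]
 [ 38  40  40  40  42  40  42  39  54  42 100 126  47  42  44  42  40  41
   40  39]
 [ 37  39  37  42  41  36  43  93 156 149 144 153 143 151  83  41  44  39
   41  41]
 [ 39  40  41  43  41  90 122 157 160 161 160 156 151 147 142  43  45  44
   42  42]
 [ 41  42  41  43  47 139 157 159 142  98 141 158 159 157 155 150  55  45
   46  50]
 [ 42  39  40  42  95 147 158 156 134  46  45  54 113 150 158 162  58  47
   47  46]
 [ 41  44  43  46 103 144 156 141  73  51  46  49  71 151 156 150  67  47
   45  43]
 [ 43  46  47  42  42 148 154 118 138  78  49  49 121 155 153 134 103  46
   43  43]
 [ 41  43  46  43  80 154 154 152 133 104 113  90 152 154 144 124  49  43
   43  43]
 [ 41  39  42  43  40  45 121 153 155 152 147 143 153 145 129 103  44  46
   43  41]
 [ 41  39  42  46  46  44  84 135 151 154 148 152 154  77  54  52  43  45
   43  43]
 [ 42  42  40  42  43  44  48  44  60  96  66  53  90  48  46  42  43  45
   44  42]
 [ 44  41  42  43  41  43  45  42  46  44  44  47  47  49  47  46  46  43
   41  45]]
```

```bash
python3 - <<'E'
from h import *
c=load('w2')
for th in (52,60,75): x,y,a=fitknob(c,.5198,-.3913,thr=th); print(sil(c,x,y,a).sum())
o=cv2.cvtColor(c['pixels'],cv2.COLOR_RGB2BGR)[75:175,225:325]; o=cv2.resize(o,None,fx=4,fy=4,interpolation=cv2.INTER_CUBIC); o2=o.copy()
for z,col in ((.028,(0,0,255)),(0,(0,255,0))):
    cv2.polylines(o2,[np.int32((proj(c,cross(x,y,a,z))-[225,75]+.5)*4)],1,col)
cv2.imwrite('pics/k.png',np.hstack([o,o2]))
E
```

```text
area 2100
knob 0.5194380472421416 -0.3905410280276151 ang 2.8831140962273403 err 523.7333333333333
1579.772549019608
area 2021
knob 0.5192431349952507 -0.39022900674630195 ang 3.9734627060341965 err 454.0
1581.6509803921567
area 1944
knob 0.5195183267307624 -0.39032134166206317 ang 4.137734846999423 err 406.0156862745098
1580.5176470588235
```

View pics/k.png

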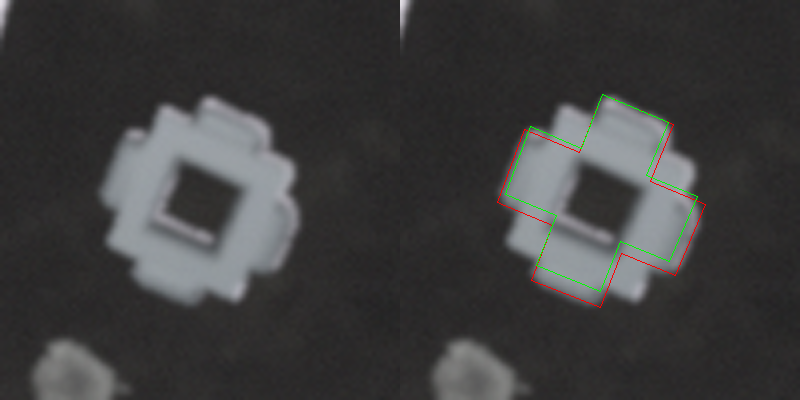

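The red and green outlines follow the lobe ends well, so the knob is at (0.5195, −0.3903) at about 4°. The errors come from its larger core.

Emit:
{"fn": "jog_arm", "kwargs": {"rows": [{"fingers":64,"x":20,"y":0.5,"z":25,"ax":0,"ay":0,"az":0},{"fingers":64,"x":21,"y":0.5,"z":25,"ax":0,"ay":0,"az":0},{"fingers":64,"x":20,"y":0.3,"z":25,"ax":0,"ay":0,"az":0},{"fingers":64,"x":0,"y":0,"z":0,"ax":0,"ay":0,"az":7.3},{"fingers":64,"x":0,"y":0,"z":0,"ax":0,"ay":0,"az":7.3},{"fingers":64,"x":0,"y":0,"z":0,"ax":0,"ay":0,"az":7.1},{"fingers":64,"x":0,"y":0,"z":0,"ax":0,"ay":0,"az":0},{"fingers":64,"x":0,"y":0,"z":0,"ax":0,"ay":0,"az":0}]}}

```text
t: 1.85
eef_pos: [0.5187, -0.3955, 0.1286]
tool_rot: [0.0, 0.999, 0.035, -0.0]
contact_force: [0.0, 0.3, -0.1]
gripper_width: 0.748
grasp_force: 0.0
```

```bash
python3 - <<'E'
from h import *
c=snap('wrist','w3'); x,y,a=fitknob(c,.5195,-.3903,rad=75)
go([x,y,.0],a)
E
```

```text
area 2446
knob 0.5179207993194951 -0.3906951066697385 ang 3.306089691469613 err 583.3647058823528
at [ 0.519  -0.3951  0.1286] yaw 4.04 F [ 0.1 -0.4  0.8] w 64.4 g 0.0 t 1.9
shift mm [ -0.8  -4.6 128.6]
turn deg [0.04 0.01 0.73]
```

Emit:
{"fn": "jog_arm", "kwargs": {"rows": [{"fingers":64,"x":0,"y":-4.6,"z":20,"ax":0,"ay":0,"az":0.4},{"fingers":64,"x":0,"y":0,"z":30,"ax":0,"ay":0,"az":0},{"fingers":64,"x":0,"y":0,"z":30,"ax":0,"ay":0,"az":0},{"fingers":64,"x":0,"y":0,"z":25,"ax":0,"ay":0,"az":0},{"fingers":64,"x":0,"y":0,"z":15,"ax":0,"ay":0,"az":0},{"fingers":64,"x":0,"y":0,"z":8,"ax":0,"ay":0,"az":0},{"fingers":64,"x":0,"y":0,"z":0,"ax":0,"ay":0,"az":0},{"fingers":60,"x":0,"y":0,"z":0,"ax":0,"ay":0,"az":0}]}}

```text
t: 2.7
eef_pos: [0.5202, -0.3901, 0.0013]
tool_rot: [0.0, 1.0, 0.031, 0.001]
contact_force: [0.5, -0.6, 0.2]
gripper_width: 0.703
grasp_force: 0.0
```

Emit:
{"fn": "jog_arm", "kwargs": {"rows": [{"fingers":55,"x":0,"y":0,"z":0,"ax":0,"ay":0,"az":0},{"fingers":50,"x":0,"y":0,"z":0,"ax":0,"ay":0,"az":0},{"fingers":46,"x":0,"y":0,"z":0,"ax":0,"ay":0,"az":0},{"fingers":40,"x":0,"y":0,"z":0,"ax":0,"ay":0,"az":0},{"fingers":40,"x":0,"y":0,"z":0,"ax":0,"ay":0,"az":0},{"fingers":40,"x":0,"y":0,"z":0,"ax":0,"ay":0,"az":0},{"fingers":40,"x":0,"y":0,"z":0,"ax":0,"ay":0,"az":0},{"fingers":40,"x":0,"y":0,"z":0,"ax":0,"ay":0,"az":0}], "force": 40}}

```text
t: 3.5
eef_pos: [0.5202, -0.39, 0.0015]
tool_rot: [0.0, 1.0, 0.031, 0.001]
contact_force: [-0.3, 0.6, 5.7]
gripper_width: 0.529
grasp_force: 42.1
```

```bash
python3 - <<'E'
from h import *
go([.5187,-.3905,.13])
E
```

```text
at [ 0.5202 -0.39    0.0015] yaw 3.55 F [-0.3  0.6  5.7] w 45.2 g 42.1 t 3.5
shift mm [  -1.4    0.6 -128.5]
```

Emit:
{"fn": "jog_arm", "kwargs": {"rows": [{"fingers":40,"x":0,"y":0,"z":-8,"ax":0,"ay":0,"az":0},{"fingers":40,"x":0,"y":0,"z":-25,"ax":0,"ay":0,"az":0},{"fingers":40,"x":0,"y":0,"z":-40,"ax":0,"ay":0,"az":0},{"fingers":40,"x":0,"y":0,"z":-40,"ax":0,"ay":0,"az":0},{"fingers":40,"x":0,"y":0,"z":-40,"ax":0,"ay":0,"az":0},{"fingers":40,"x":0,"y":-15,"z":-35,"ax":0,"ay":0,"az":0},{"fingers":40,"x":0,"y":-25,"z":-10,"ax":0,"ay":0,"az":0},{"fingers":40,"x":0,"y":-30,"z":0,"ax":0,"ay":0,"az":0}]}}

```text
t: 4.3
eef_pos: [0.5159, -0.3205, 0.2013]
tool_rot: [0.001, 1.0, 0.03, 0.002]
contact_force: [0.5, 0.5, -1.6]
gripper_width: 0.531
grasp_force: 41.3
```

Emit:
{"fn": "jog_arm", "kwargs": {"rows": [{"fingers":40,"x":-10,"y":-35,"z":0,"ax":0,"ay":0,"az":0},{"fingers":40,"x":-12,"y":-40,"z":0,"ax":0,"ay":0,"az":0},{"fingers":40,"x":-12,"y":-40,"z":0,"ax":0,"ay":0,"az":0},{"fingers":40,"x":-12,"y":-35,"z":0,"ax":0,"ay":0,"az":0},{"fingers":40,"x":-10,"y":-25,"z":0,"ax":0,"ay":0,"az":0},{"fingers":40,"x":-8,"y":-15,"z":0,"ax":0,"ay":0,"az":0},{"fingers":40,"x":0,"y":0,"z":0,"ax":0,"ay":0,"az":0},{"fingers":40,"x":0,"y":0,"z":0,"ax":0,"ay":0,"az":0}]}}

```text
t: 5.1
eef_pos: [0.4399, -0.1348, 0.1987]
tool_rot: [0.0, 1.0, 0.031, 0.0]
contact_force: [0.2, -0.3, -1.3]
gripper_width: 0.527
grasp_force: 41.3
```

```bash
python3 - <<'E'
from h import *
c=snap('wrist','w4'); go([.4414,-.0224,.1],4)
print(proj(c,[[.4414,-.0224,.044],[.4459,-.092,.052]]).round(1))
E
```

```text
at [ 0.4401 -0.1352  0.1986] yaw 3.48 F [ 0.8 -1.1  0. ] w 45.4 g 41.3 t 5.15
shift mm [   8.1 -112.6   98.5]
turn deg [ 0.04 -0.05 -0.52]
[[155.6 182.1]
 [228.3 184. ]]
```

View pics/w4.png

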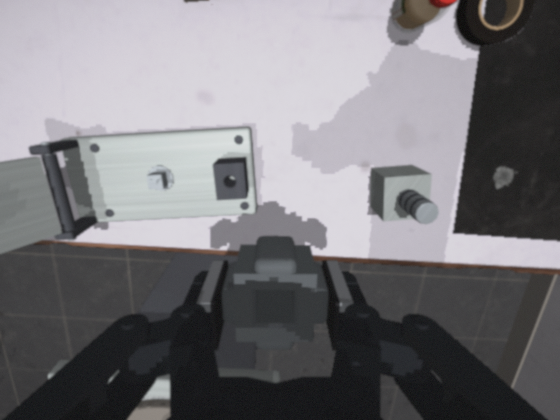

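This shows the shaft top at about (156,180), the boss hole at (230,181), plate corners at (251,128) and (254,215), the pin head top at (425,211) and the knob held straight.

```bash
python3 - <<'E'
from h import *
c=load('w4')
s=atz(c,(156,180),.044);b=atz(c,(230.5,181),.052);p=atz(c,(426,210),.091);print(s,b,p)
d=s-b;print(np.degrees(np.arctan2(d[1],d[0]))-90,np.hypot(*d[:2]))
e=[atz(c,q,.02) for q in((110,134.5),(251,127.5),(254.5,214.5),(110,220))]
for i,j in((0,1),(3,2)): d=e[i]-e[j];print(np.degrees(np.arctan2(d[1],d[0]))-90)
m=(e[1]+e[2])/2; print('plate -y end mid',m, np.hypot(*(e[1]-e[2])[:2]))
o=cv2.cvtColor(c['pixels'],cv2.COLOR_RGB2BGR)
a=cv2.resize(o[110:235,60:270],None,fx=3.8,fy=3.8,interpolation=cv2.INTER_CUBIC);cv2.imwrite('pics/c4.png',a)
E
```

```text
[ 0.44345287 -0.02286412  0.044     ] [ 0.44886603 -0.09397929  0.052     ] [ 0.4444479  -0.25885585  0.091     ]
4.352861161601297 0.07132088416404056
6.243017749704009
5.896209390827465
plate -y end mid [ 0.45052626 -0.1123131   0.02      ] 0.08925527494249438
```

View pics/c4.png

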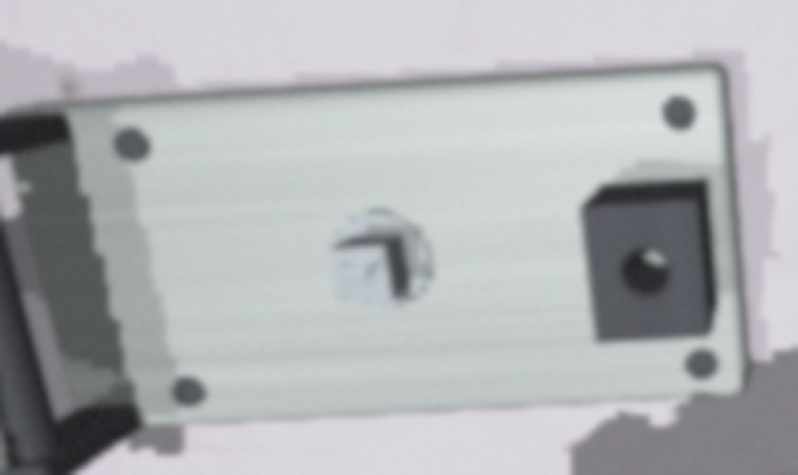

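The crop shows the shaft top centre at (362,273), the boss hole at (645,270), and screw heads at (132,145), (678,112), (188,391) and (700,364).

```bash
python3 - <<'E'
from h import *
c=load('w4'); f=lambda x,y,z: atz(c,(60+(x+.5)/3.8-.5,110+(y+.5)/3.8-.5),z)
s=f(362,273,.044);b=f(645,270,.052);S=[f(*q,.02) for q in((132,145),(678,112),(188,391),(700,364))]
print(s,b,np.hypot(*(s-b)[:2]),np.mean(S,0)); an=lambda d:np.degrees(np.arctan2(d[1],d[0]))
print(an(s-b)-90,an(S[0]-S[1])-90,an(S[2]-S[3])-90,an(S[0]-S[2]),an(S[1]-S[3]),[np.hypot(*(S[i]-S[j])[:2]).round(4) for i,j in((0,1),(2,3),(0,2),(1,3))])
E
```

```text
[ 0.4419554  -0.02174217  0.044     ] [ 0.44909879 -0.09293877  0.052     ] 0.07155405959816953 [ 0.44084569 -0.02964913  0.02      ]
5.729501648882959 6.876747450675325 6.740282562531448 6.565162683881116 6.578137624413817 [np.float64(0.1426), np.float64(0.1426), np.float64(0.0679), np.float64(0.0682)]
```

Emit:
{"fn": "jog_arm", "kwargs": {"rows": [{"fingers":40,"x":1,"y":-15,"z":0,"ax":0,"ay":0,"az":0},{"fingers":40,"x":1.5,"y":-25,"z":0,"ax":0,"ay":0,"az":0},{"fingers":40,"x":2,"y":-25,"z":10,"ax":0,"ay":0,"az":0},{"fingers":40,"x":2,"y":-25,"z":20,"ax":0,"ay":0,"az":0},{"fingers":40,"x":1,"y":-16.5,"z":25,"ax":0,"ay":0,"az":0},{"fingers":40,"x":1,"y":-10,"z":25,"ax":0,"ay":0,"az":0},{"fingers":40,"x":0,"y":0,"z":25,"ax":0,"ay":0,"az":-3},{"fingers":40,"x":0,"y":0,"z":13,"ax":0,"ay":0,"az":0}]}}

```text
t: 5.95
eef_pos: [0.4408, -0.0179, 0.0784]
tool_rot: [0.0, 0.998, 0.057, -0.001]
contact_force: [0.0, -1.3, -0.8]
gripper_width: 0.531
grasp_force: 41.3
```

```bash
python3 - <<'E'
from h import *
c=snap('side','s5'); cw=snap('wrist','w5'); go([.4415,-.0184,.0215],6.5)
uv=proj(c,[.4405,-.0184,.05])[0].astype(int);print(uv)
a=c['pixels'][uv[1]-55:uv[1]+45,uv[0]-60:uv[0]+60]; a=cv2.resize(a,(480,400),interpolation=cv2.INTER_CUBIC)
b=cv2.resize(cw['pixels'],None,fx=.57,fy=.57); B=np.zeros((400,320,3),np.uint8);B[:239,:319]=b[:239,:319]
cv2.imwrite('pics/c5.png',cv2.cvtColor(np.hstack([a,B]),cv2.COLOR_RGB2BGR))
E
```

```text
at [ 0.4403 -0.0182  0.0786] yaw 6.46 F [-0.1 -0.2 -0.6] w 45.4 g 41.3 t 6.05
shift mm [ 1.4  0.3 57. ]
turn deg [-0.    0.21 -0.04]
[238 232]
```

View pics/c5.png

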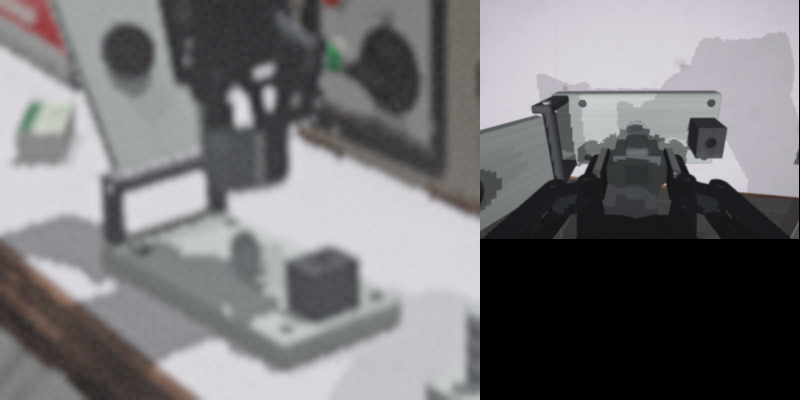

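The knob hangs above the shaft, at (245,170) over (243,250) in the side crop. I'm lowering it in small steps and watching the force.

Emit:
{"fn": "jog_arm", "kwargs": {"rows": [{"fingers":40,"x":1.4,"y":0.3,"z":10,"ax":0,"ay":0,"az":0},{"fingers":40,"x":0,"y":0,"z":12,"ax":0,"ay":0,"az":0},{"fingers":40,"x":0,"y":0,"z":8,"ax":0,"ay":0,"az":0},{"fingers":40,"x":0,"y":0,"z":4,"ax":0,"ay":0,"az":0},{"fingers":40,"x":0,"y":0,"z":4,"ax":0,"ay":0,"az":0},{"fingers":40,"x":0,"y":0,"z":3,"ax":0,"ay":0,"az":0},{"fingers":40,"x":0,"y":0,"z":2,"ax":0,"ay":0,"az":0},{"fingers":40,"x":0,"y":0,"z":0,"ax":0,"ay":0,"az":0}]}}

```text
t: 6.85
eef_pos: [0.442, -0.0173, 0.0372]
tool_rot: [0.0, 0.998, 0.057, -0.0]
contact_force: [-0.2, -0.3, -1.8]
gripper_width: 0.533
grasp_force: 41.3
```

Emit:
{"fn": "jog_arm", "kwargs": {"rows": [{"fingers":40,"x":0,"y":0,"z":3,"ax":0,"ay":0,"az":0},{"fingers":40,"x":0,"y":0,"z":3,"ax":0,"ay":0,"az":0},{"fingers":40,"x":0,"y":0,"z":2,"ax":0,"ay":0,"az":0},{"fingers":40,"x":0,"y":0,"z":2,"ax":0,"ay":0,"az":0},{"fingers":40,"x":0,"y":0,"z":2,"ax":0,"ay":0,"az":0},{"fingers":40,"x":0,"y":0,"z":1,"ax":0,"ay":0,"az":0},{"fingers":40,"x":0,"y":0,"z":0,"ax":0,"ay":0,"az":0},{"fingers":40,"x":0,"y":0,"z":0,"ax":0,"ay":0,"az":0}]}}

```text
t: 7.65
eef_pos: [0.442, -0.0173, 0.0242]
tool_rot: [0.0, 0.998, 0.057, -0.0]
contact_force: [-2.0, -0.9, -2.9]
gripper_width: 0.529
grasp_force: 41.3
```

Almost no force so far. I'll press it the rest of the way.

Emit:
{"fn": "jog_arm", "kwargs": {"rows": [{"fingers":40,"x":0,"y":0,"z":1,"ax":0,"ay":0,"az":0},{"fingers":40,"x":0,"y":0,"z":1,"ax":0,"ay":0,"az":0},{"fingers":40,"x":0,"y":0,"z":0.7,"ax":0,"ay":0,"az":0},{"fingers":40,"x":0,"y":0,"z":0.5,"ax":0,"ay":0,"az":0},{"fingers":40,"x":0,"y":0,"z":0.5,"ax":0,"ay":0,"az":0},{"fingers":40,"x":0,"y":0,"z":0.5,"ax":0,"ay":0,"az":0},{"fingers":40,"x":0,"y":0,"z":0,"ax":0,"ay":0,"az":0},{"fingers":40,"x":0,"y":0,"z":0,"ax":0,"ay":0,"az":0}]}}

```text
t: 8.45
eef_pos: [0.442, -0.0174, 0.0213]
tool_rot: [0.0, 0.998, 0.057, -0.0]
contact_force: [-9.3, -0.1, 22.3]
gripper_width: 0.532
grasp_force: 44.2
```

Seated: the tool height matches and the reaction is 22 N. Next I release and lift.

Emit:
{"fn": "jog_arm", "kwargs": {"rows": [{"fingers":50,"x":0,"y":0,"z":-0.5,"ax":0,"ay":0,"az":0},{"fingers":56,"x":0,"y":0,"z":0,"ax":0,"ay":0,"az":0},{"fingers":60,"x":0,"y":0,"z":0,"ax":0,"ay":0,"az":0},{"fingers":60,"x":0,"y":0,"z":0,"ax":0,"ay":0,"az":0},{"fingers":60,"x":0,"y":0,"z":-8,"ax":0,"ay":0,"az":0},{"fingers":60,"x":0,"y":0,"z":-20,"ax":0,"ay":0,"az":0},{"fingers":60,"x":0,"y":0,"z":-40,"ax":0,"ay":0,"az":0},{"fingers":60,"x":0,"y":0,"z":-45,"ax":0,"ay":0,"az":0}]}}

```text
t: 9.25
eef_pos: [0.4412, -0.0172, 0.1345]
tool_rot: [-0.0, 0.998, 0.057, -0.001]
contact_force: [0.8, -0.3, -0.3]
gripper_width: 0.706
grasp_force: 0.0
```

Emit:
{"fn": "jog_arm", "kwargs": {"rows": [{"fingers":30,"x":0,"y":0,"z":-45,"ax":0,"ay":0,"az":0},{"fingers":0,"x":0,"y":0,"z":-45,"ax":0,"ay":0,"az":0},{"fingers":0,"x":0,"y":0,"z":-40,"ax":0,"ay":0,"az":0},{"fingers":0,"x":0,"y":0,"z":-35,"ax":0,"ay":0,"az":0},{"fingers":0,"x":0,"y":0,"z":-20,"ax":0,"ay":0,"az":0},{"fingers":0,"x":0,"y":0,"z":0,"ax":0,"ay":0,"az":0},{"fingers":0,"x":0,"y":0,"z":0,"ax":0,"ay":0,"az":0},{"fingers":0,"x":0,"y":0,"z":0,"ax":0,"ay":0,"az":0}]}}

```text
t: 10.05
eef_pos: [0.4414, -0.0174, 0.3174]
tool_rot: [-0.0, 0.998, 0.057, -0.001]
contact_force: [0.3, -0.7, -0.2]
gripper_width: -0.001
grasp_force: 0.0
```

```bash
python3 - <<'E'
from h import *
c=load('top0'); x0=np.array([160+36/3-.33,150+320/3-.33])
S=np.array([.4405,-.0178]);d=np.array([-np.sin(np.radians(6.5)),np.cos(np.radians(6.5))]);H=S+.08*d
for t in (1.9,2,2.1,2.2):
    e=[*(H-.175*np.cos(t)*d),.059+.175*np.sin(t)]; print(t,proj(c,e)[0].round(1),x0,np.round(e,3))
print('psu',atz(c,(120,225),.1),atz(c,(120,225),.2))
w=snap('wrist','w6'); print('shaft in wrist',proj(w,[.4405,-.0178,.044])[0])
cv2.imwrite('pics/c6.png',cv2.cvtColor(w['pixels'],cv2.COLOR_RGB2BGR))
go([.42,.205,.175])
E
```

```text
1.9 [186.7 254.2] [171.67       256.33666667] [0.425 0.118 0.225]
2 [179.8 255.1] [171.67       256.33666667] [0.423 0.134 0.218]
2.1 [173.5 255.8] [171.67       256.33666667] [0.421 0.149 0.21 ]
2.2 [167.8 256.5] [171.67       256.33666667] [0.42  0.164 0.2  ]
psu [0.49416102 0.30189229 0.1       ] [0.4914174  0.27065267 0.2       ]
shaft in wrist [274.92445781 166.2073313 ]
at [ 0.4414 -0.0173  0.3173] yaw 6.56 F [ 0.   0.  -0.1] w 0.0 g 0.0 t 10.1
shift mm [   4.5 -223.3  142.3]
```

View pics/c6.png

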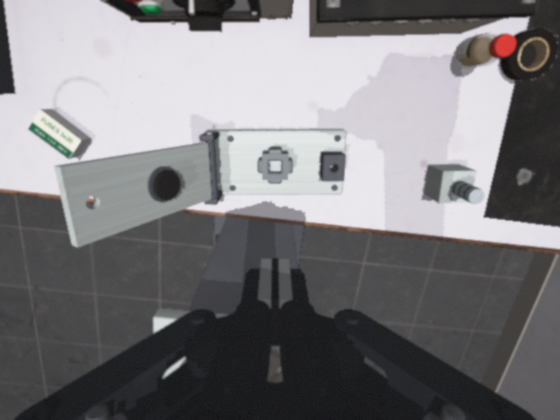

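The knob is seated square on the shaft, with its bore at (275,165) where the projection expects it. The lid leans back at about 2.13 rad. Now I go behind it.

Emit:
{"fn": "jog_arm", "kwargs": {"rows": [{"fingers":0,"x":0,"y":-20,"z":0,"ax":0,"ay":0,"az":0},{"fingers":0,"x":1,"y":-35,"z":0,"ax":0,"ay":0,"az":0},{"fingers":0,"x":1,"y":-40,"z":0,"ax":0,"ay":0,"az":0},{"fingers":0,"x":1,"y":-40,"z":0,"ax":0,"ay":0,"az":0},{"fingers":0,"x":1,"y":-40,"z":0,"ax":0,"ay":0,"az":0},{"fingers":0,"x":0,"y":-30,"z":0,"ax":0,"ay":0,"az":0},{"fingers":0,"x":0,"y":-18,"z":0,"ax":0,"ay":0,"az":0},{"fingers":0,"x":0,"y":0,"z":0,"ax":0,"ay":0,"az":0}]}}

```text
t: 10.9
eef_pos: [0.4195, 0.2073, 0.3175]
tool_rot: [-0.0, 0.998, 0.06, -0.001]
contact_force: [0.6, -0.4, 0.0]
gripper_width: 0.004
grasp_force: 0.0
```

Emit:
{"fn": "jog_arm", "kwargs": {"rows": [{"fingers":0,"x":0,"y":0,"z":15,"ax":0,"ay":0,"az":0},{"fingers":0,"x":0,"y":0,"z":20,"ax":0,"ay":0,"az":0},{"fingers":0,"x":0,"y":0,"z":20,"ax":0,"ay":0,"az":0},{"fingers":0,"x":0,"y":0,"z":20,"ax":0,"ay":0,"az":0},{"fingers":0,"x":0,"y":0,"z":20,"ax":0,"ay":0,"az":0},{"fingers":0,"x":0,"y":0,"z":20,"ax":0,"ay":0,"az":0},{"fingers":0,"x":0,"y":0,"z":20,"ax":0,"ay":0,"az":0},{"fingers":0,"x":0,"y":0,"z":0,"ax":0,"ay":0,"az":0}]}}

```text
t: 11.7
eef_pos: [0.419, 0.2022, 0.1807]
tool_rot: [0.002, 0.998, 0.057, -0.003]
contact_force: [-0.4, 0.5, 0.2]
gripper_width: 0.002
grasp_force: 0.0
```

Emit:
{"fn": "jog_arm", "kwargs": {"rows": [{"fingers":0,"x":0,"y":15,"z":0,"ax":0,"ay":0,"az":0},{"fingers":0,"x":0,"y":15,"z":0,"ax":0,"ay":0,"az":0},{"fingers":0,"x":0,"y":15,"z":-3,"ax":0,"ay":0,"az":0},{"fingers":0,"x":0,"y":15,"z":-3,"ax":0,"ay":0,"az":0},{"fingers":0,"x":0,"y":15,"z":-3,"ax":0,"ay":0,"az":0},{"fingers":0,"x":0,"y":15,"z":-3,"ax":0,"ay":0,"az":0},{"fingers":0,"x":0,"y":15,"z":0,"ax":0,"ay":0,"az":0},{"fingers":0,"x":0,"y":0,"z":0,"ax":0,"ay":0,"az":0}]}}

```text
t: 12.5
eef_pos: [0.4333, 0.0982, 0.1964]
tool_rot: [0.0, 0.998, 0.055, 0.0]
contact_force: [0.0, 0.3, -0.5]
gripper_width: -0.0
grasp_force: 0.0
```

```bash
python3 - <<'E'
from h import *
go([.432,.062,.19],6.5); c=snap('side','s7')
E
```

```text
at [0.4333 0.0982 0.1964] yaw 6.34 F [ 0.   0.3 -0.5] w -0.0 g 0.0 t 12.5
shift mm [-5.3 35.8  6.4]
turn deg [ 0.04 -0.05 -0.16]
```

Emit:
{"fn": "jog_arm", "kwargs": {"rows": [{"fingers":0,"x":0,"y":15,"z":0,"ax":0,"ay":0,"az":0},{"fingers":0,"x":0,"y":17,"z":-2,"ax":0,"ay":0,"az":0},{"fingers":0,"x":0,"y":18,"z":0,"ax":0,"ay":0,"az":0},{"fingers":0,"x":0,"y":18,"z":3,"ax":0,"ay":0,"az":0},{"fingers":0,"x":0,"y":17,"z":5,"ax":0,"ay":0,"az":0},{"fingers":0,"x":0,"y":15,"z":8,"ax":0,"ay":0,"az":0},{"fingers":0,"x":0,"y":15,"z":10,"ax":0,"ay":0,"az":0},{"fingers":0,"x":0,"y":13,"z":12,"ax":0,"ay":0,"az":0}]}}

```text
t: 13.35
eef_pos: [0.448, -0.0268, 0.1596]
tool_rot: [-0.0, 0.998, 0.057, 0.001]
contact_force: [0.4, -0.3, 0.6]
gripper_width: -0.002
grasp_force: 0.3
```

Emit:
{"fn": "jog_arm", "kwargs": {"rows": [{"fingers":0,"x":0,"y":11,"z":12,"ax":0,"ay":0,"az":0},{"fingers":0,"x":0,"y":9,"z":12,"ax":0,"ay":0,"az":0},{"fingers":0,"x":0,"y":7,"z":12,"ax":0,"ay":0,"az":0},{"fingers":0,"x":0,"y":3,"z":10,"ax":0,"ay":0,"az":0},{"fingers":0,"x":0,"y":0,"z":0,"ax":0,"ay":0,"az":0},{"fingers":0,"x":0,"y":0,"z":0,"ax":0,"ay":0,"az":0},{"fingers":0,"x":0,"y":0,"z":0,"ax":0,"ay":0,"az":0},{"fingers":0,"x":0,"y":0,"z":0,"ax":0,"ay":0,"az":0}]}}

```text
t: 14.15
eef_pos: [0.4512, -0.0563, 0.1141]
tool_rot: [0.0, 0.998, 0.057, 0.001]
contact_force: [-0.5, -0.4, 0.2]
gripper_width: 0.001
grasp_force: 0.0
```

```bash
python3 - <<'E'
from h import *
go(); c=snap('side','s8');w=snap('wrist','w8')
# lid presence: compare expected edge positions in side view
S=np.array([.4405,-.0178]);d=np.array([-np.sin(np.radians(6.5)),np.cos(np.radians(6.5))]);H=S+.08*d
for t in (0.04,.3,.6): print(t,proj(c,[[*(H-.155*np.cos(t)*d),.064+.155*np.sin(t)]]).round(1),proj(w,[[*(H-.155*np.cos(t)*d),.064+.155*np.sin(t)]]).round(1))
u,v=proj(c,[*(H-.155*d),.064])[0].astype(int); g=cv2.cvtColor(c['pixels'],cv2.COLOR_RGB2GRAY)
print(u,v);print(g[v-30:v+30:3,u-40:u+40:3])
E
```

```text
at [ 0.4512 -0.0563  0.1141] yaw 6.59 F [-0.5 -0.4  0.2] w 0.1 g 0.0 t 14.15
0.04 [[257.9 234.3]] [[330.1 247.4]]
0.3 [[255.8 217.7]] [[329.3 280.6]]
0.6 [[249.9 198.3]] [[295.  336.6]]
257 236
[[216 216 216 214 216 215 215 215 215 202  89  79  63  80  57  68  76  93
   97 107 102 124 129  71  81 108 109]
 [215 217 215 216 215 215 213 215 214 207  93  80  66  93  74  88  56  61
   62  78  95 122 132  88  82 109 110]
 [210 214 216 216 193 183 210 213 215 214 185 145 171 103  91 101  88  63
   56  63  68  88 112  69  80 112 109]
 [213 213 205 181 140 140 198 213 214 214 215 214 212 208 189 107 120 107
  100  70  61  62  65  69  85 112 110]
 [171 152 175 195 200 187 202 201 203 207 213 214 213 214 212 208 206 177
  134 111 105  74  60  61  84 112 115]
 [168 200 198 200 199 200 198 184 188 202 201 201 200 208 215 213 212 212
  208 189 135 112 107  91 103 114 114]
 [172 191 178 152 142 147 118  96 133 193 189 178 180 177 153 193 201 210
  213 213 210 191 154  92 106 109 111]
 [144 116 116 123 128 133 131 134 132 129 130 132 171 180 177 181 179 183
  185 190 215 211 212 182 121  81  91]
 [
[... 654 characters left out ...]
 214 215 214 213 214]
 [113 117 126 131 132 118 106 100 104 107 102  80  76  75  80  79  72 162
  195 207 210 215 216 215 214 215 215]
 [121 111 112 123 129 132 125 117 103 104 108  77  77  78  78  78  78 153
  137 177 192 215 215 215 216 215 214]
 [144 137 118 111 118 122 131 132 129 112 106  92  74  77  77  79  92 147
  158 141 142 209 206 211 213 213 185]
 [141 142 142 132 115 113 115 126 133 132 127 107 104  98 114 161 136 128
  122 118 145 196 195 196 196 197 121]
 [139 140 143 142 140 126 111 110 116 130 129 120 130 145 133 120 118 112
  133 173 194 196 195 196 196 196 113]
 [138 141 141 141 142 144 139 122 111 115 124 139 119 116 115 121 147 187
  194 197 195 195 196 194 195 200 113]]
```

Emit:
{"fn": "jog_arm", "kwargs": {"rows": [{"fingers":0,"x":0,"y":0,"z":-20,"ax":0,"ay":0,"az":0},{"fingers":0,"x":0,"y":5,"z":-30,"ax":0,"ay":0,"az":0},{"fingers":20,"x":-1,"y":20,"z":-30,"ax":0,"ay":0,"az":0},{"fingers":40,"x":-2,"y":30,"z":-6,"ax":0,"ay":0,"az":0},{"fingers":40,"x":-3,"y":30,"z":0,"ax":0,"ay":0,"az":0},{"fingers":40,"x":-2,"y":20,"z":0,"ax":0,"ay":0,"az":0},{"fingers":40,"x":-1,"y":8,"z":0,"ax":0,"ay":0,"az":0},{"fingers":40,"x":0,"y":0,"z":0,"ax":0,"ay":0,"az":0}]}}

```text
t: 15.05
eef_pos: [0.4546, -0.1705, 0.1996]
tool_rot: [0.0, 0.998, 0.056, 0.0]
contact_force: [0.0, 0.3, -0.3]
gripper_width: 0.466
grasp_force: 0.0
```

```bash
python3 - <<'E'
from h import *
go(); c=snap('side','s9');w=snap('wrist','w9')
S=np.array([.4405,-.0178]);d=np.array([-np.sin(np.radians(6.5)),np.cos(np.radians(6.5))]);H=S+.08*d
for n,cc in (('side',c),('wrist',w)):
  g=cv2.cvtColor(cc['pixels'],cv2.COLOR_RGB2GRAY)
  for t in (0,.04,.3,): print(n,t,proj(cc,[[*(H-.155*np.cos(t)*d-.005*np.sin(t)*d*-1),.059+.005*np.cos(t)+.155*np.sin(t)]]).round(1))
  u,v=proj(cc,[*(H-.155*d),.070])[0].astype(int); print(u,v); s=1 if n=='side' else 2
  print(g[v-18*s:v+18*s:2*s,u-20*s:u+20*s:2*s])
print(proj(w,[.4444,-.2589,.091]))
E
```

```text
at [ 0.4546 -0.1705  0.1996] yaw 6.46 F [ 0.   0.3 -0.3] w 39.8 g 0.0 t 15.05
side 0 [[258.  236.8]]
side 0.04 [[257.8 234.3]]
side 0.3 [[255.4 217.6]]
257 234
[[213 216 215 216 214 215 216 214 213 213 213 208 179 151 156 123 115 110
   99  78]
 [201 207 210 214 215 214 217 215 213 214 213 214 211 207 209 190 156 135
  117 114]
 [202 202 203 205 206 211 215 216 214 216 214 215 213 214 213 211 206 202
  176 139]
 [200 199 201 202 203 203 205 210 214 214 215 214 213 213 213 214 212 210
  210 201]
 [148 141 153 197 205 201 203 203 204 207 210 214 215 215 214 213 213 215
  213 212]
 [129 131 150 197 205 202 203 201 204 204 202 194 205 212 214 215 216 214
  214 213]
 [195 196 199 201 201 201 203 203 202 201 195 159 190 204 209 208 214 215
  215 214]
 [202 201 201 202 201 201 201 202 202 203 202 199 200 202 200 204 206 209
  212 213]
 [200 203 196 176 195 201 201 201 200 198 189 186 198 201 200 202 201 197
  177 192]
 [163 180 189 172 191 203 202 201 202 195 168 170 197 201 193 178 157 135
  125 179]
 [113 124 149 179 194 201 202 201 201 202 199 193 181 162 141 126 130 150
  178 201]
 [ 99
[... 1536 characters left out ...]
213 213 213 213 213 213 194  98  70  73 199 214 216 213  91  75
  108 111]
 [211 212 212 212 213 213 214 213 214 179 128 165 213 214 215 214 102  92
  109 113]
 [209 211 211 210 211 211 212 211 212 212 212 214 213 214 214 213 114  91
  110 106]
 [209 212 212 211 212 212 213 213 213 213 213 214 213 215 214 214 123 120
  144 100]
 [209 208 211 210 210 211 210 210 210 211 211 211 211 211 212 211 136 111
  123  99]
 [207 207 207 166 156 208 210 210 210 210 211 211 212 212 211 212 151 123
  126 119]
 [209 208 208  99  91 196 210 211 210 211 211 211 211 211 212 212 163 121
  124 131]
 [208 208 209 190 161 207 211 210 210 211 211 212 212 213 211 214 176 122
  133 133]]
[[379.44233044 229.16712644]]
```

```bash
cat >> h.py <<'E'
def dark(c,u,v,r,thr=150):
    g=cv2.cvtColor(c['pixels'],cv2.COLOR_RGB2GRAY)[v-r:v+r+1,u-r:u+r+1].astype(float); w=np.clip(210-g,0,None)*(g<thr+50)
    n,L,st,ce=cv2.connectedComponentsWithStats((g<thr).astype(np.uint8)); i=L[r,r] or 1+np.argmax(st[1:,4])
    m=cv2.dilate((L==i).astype(np.uint8),np.ones((3,3)))*w; yy,xx=np.mgrid[-r:r+1,-r:r+1]
    return u+(m*xx).sum()/m.sum(), v+(m*yy).sum()/m.sum(), st[i].tolist()
E
python3 - <<'E'
from h import *
w=load('w9'); u,v,st=dark(w,186,195,14); print(u,v,st); print(atz(w,(u,v),.070),atz(w,(u,v),.064))
go([.40,-.259,.22])
E
```

```text
185.86586597225912 195.79635436041877 [7, 9, 14, 13, 143]
[ 0.44806184 -0.09191317  0.07      ] [ 0.44609668 -0.09040099  0.064     ]
at [ 0.4548 -0.1686  0.1995] yaw 6.62 F [0.8 0.1 0.1] w 40.0 g 0.0 t 15.15
shift mm [-64.9  83.4 -20.5]
```

Emit:
{"fn": "jog_arm", "kwargs": {"rows": [{"fingers":40,"x":-5,"y":8,"z":0,"ax":0,"ay":0,"az":0},{"fingers":40,"x":-10,"y":15,"z":-5,"ax":0,"ay":0,"az":0},{"fingers":40,"x":-15,"y":20,"z":-5,"ax":0,"ay":0,"az":0},{"fingers":40,"x":-15,"y":20,"z":-5,"ax":0,"ay":0,"az":0},{"fingers":40,"x":-12,"y":13,"z":-5,"ax":0,"ay":0,"az":0},{"fingers":40,"x":-7,"y":6,"z":0,"ax":0,"ay":0,"az":0},{"fingers":40,"x":0,"y":0,"z":0,"ax":0,"ay":0,"az":0},{"fingers":40,"x":0,"y":0,"z":0,"ax":0,"ay":0,"az":0}]}}

```text
t: 15.95
eef_pos: [0.4009, -0.2577, 0.2194]
tool_rot: [-0.0, 0.998, 0.058, 0.0]
contact_force: [-0.2, -0.9, -0.1]
gripper_width: 0.466
grasp_force: 0.0
```

```bash
python3 - <<'E'
from h import *
go(); w=snap('wrist','w10'); u,v=proj(w,[.4430,-.2592,.091])[0].astype(int); print(u,v)
g=cv2.cvtColor(w['pixels'],cv2.COLOR_RGB2GRAY); print(g[v-45:v+45:4,u-48:u+48:4])
b=cv2.medianBlur(g,3); K=KD(w)[0]; print(K[0,0])
print(cv2.HoughCircles(b[v-50:v+50,u-50:u+50],cv2.HOUGH_GRADIENT,1,10,param1=80,param2=10,minRadius=12,maxRadius=30))
E
```

```text
at [ 0.4009 -0.2577  0.2194] yaw 6.62 F [-0.2 -0.9 -0.1] w 39.8 g 0.0 t 15.95
282 150
[[232 231 231 232 232 232 232 232 231 232 231 231 232 232 232 230 230 231
  231 232 232 231 231 232]
 [232 231 232 232 232 232 231 232 232 232 231 232 232 232 232 232 232 232
  232 232 232 231 232 232]
 [232 232 232 232 231 226 228 232 232 232 230 226 228 229 229 225 221 221
  228 228 223 232 232 232]
 [232 232 232 232 229 216 217 229 227 219 211 213 212 212 211 211 211 212
  214 212 224 232 232 232]
 [232 232 232 232 229 216 216 144 131 129 128 127 127 131 128 135 135 143
  208 213 218 232 232 232]
 [232 232 232 233 231 226 227 230 228 230 233 231 229 228 227 230 227 228
  218 213 219 232 232 220]
 [232 233 232 232 232 232 227 229 230 234 231 231 229 227 229 218 223 226
  218 214 215 229 227 213]
 [232 232 232 232 232 232 232 229 232 231 231 229 226 213 202 204 203 205
  217 213 214 213 212 213]
 [232 233 233 232 232 232 232 229 232 230 228 179 107 126 191 202 202 203
  210 213 214 212 213 213]
 [232 232 232 232 232 231 231 231 230 230 176  82 118 119  95 198 201 200
  211 214 213 213 215 214]
 [23
[... 705 characters left out ...]
232 232 232 232 232 232 233 233 232 233 233 233 233 233 232 233 233 232
  232 232 232 232 233 232]
 [233 233 232 233 233 233 232 233 233 233 233 233 233 233 233 233 233 233
  233 233 233 233 232 232]
 [233 232 233 233 233 233 233 233 233 233 232 232 233 233 233 233 233 233
  233 233 233 233 233 233]
 [233 233 233 232 233 233 233 233 233 233 233 233 233 232 233 232 233 232
  232 233 233 232 233 232]
 [232 232 232 232 233 233 233 233 233 233 233 233 232 233 232 233 233 233
  231 233 232 232 233 233]
 [233 233 232 232 232 232 233 233 233 233 233 232 233 232 233 233 233 233
  233 233 233 233 233 233]]
323.7190431928813
[[[49.5 50.5 14.7]
  [61.5 42.5 23.9]
  [67.5 55.5 25.8]
  [56.5 58.5 17.4]]]
```

```bash
python3 - <<'E'
from h import *
w=load('w10'); g=cv2.cvtColor(w['pixels'],cv2.COLOR_RGB2GRAY); print('cols',list(range(268,304,2)))
for v in range(136,176,2): print(v,g[v,268:304:2])
for p in (25,15,10): print(cv2.HoughCircles(cv2.GaussianBlur(g[120:190,250:320],(3,3),0),cv2.HOUGH_GRADIENT_ALT if 0 else cv2.HOUGH_GRADIENT,1,3,param1=60,param2=p,minRadius=11,maxRadius=14))
E
```

```text
cols [268, 270, 272, 274, 276, 278, 280, 282, 284, 286, 288, 290, 292, 294, 296, 298, 300, 302]
136 [231 230 231 229 227 217 183 150 153 171 187 198 204 202 201 203 203 202]
138 [230 230 230 225 193 129  95  85  86  92 114 173 200 203 202 202 202 200]
140 [230 229 228 204 110  79  81  89  91  89  87 110 176 201 202 203 200 199]
142 [230 229 221 147  83 100 138 169 187 172 146 114 133 194 201 201 200 200]
144 [229 228 203 103 118 187 219 225 227 226 223 196 134 173 200 199 200 201]
146 [228 227 172 112 183 213 220 222 223 225 223 219 193 163 195 199 201 202]
148 [228 225 169 158 210 208 199 201 206 208 203 213 214 176 186 201 201 201]
150 [227 225 172 178 195 193 193 197 200 199 194 198 197 171 178 200 200 200]
152 [226 223 179 194 191 189 190 195 196 191 189 189 186 175 184 201 199 201]
154 [225 217 160 188 186 188 190 192 189 185 186 184 183 174 186 201 199 200]
156 [224 212 147 160 183 186 190 188 184 185 183 181 181 172 190 199 201 197]
158 [224 217 170 148 176 185 186 183 182 182 180 181 176 172 198 198 199 196]
160 [225 226 212 149 156 178 180 178 180 178 177 174 166 184 199 199 194 196]
162 [228 226 219 188 139 151 168 174 175 172 173 167 184 197 199 196 196 197]
164 [227 223 223 215 170 141 146 148 169 186 200 194 197 199 196 195 195 197]
166 [225 223 224 223 215 208 208 184 208 222 222 217 214 198 193 198 202 199]
168 [215 215 215 223 227 227 221 204 204 206 218 218 216 207 197 186 217 221]
170 [223 223 223 230 232 233 230 223 221 221 229 232 231 231 229 222 229 232]
172 [233 233 233 233 233 232 233 232 233 233 233 233 233 233 233 233 233 232]
174 [233 233 233 233 232 233 233 233 233 233 233 232 233 233 233 233 233 233]
[[[34.5  33.5  11.25]]]
[[[34.5  33.5  11.25]
  [33.5  27.5  11.2 ]]]
[[[32.5 33.5 12.2]
  [34.5 30.5 12.2]
  [33.5 27.5 11.2]]]
```

```bash
python3 - <<'E'
from h import *
w=load('w10'); p=atz(w,(283.7,153.4),.0905); print(p, atz(load('w4'),(426,210),.0905)); go([p[0],p[1],.13],6.5)
E
```

```text
[ 0.44092159 -0.26074397  0.0905    ] [ 0.44429179 -0.25911345  0.0905    ]
at [ 0.401  -0.2575  0.2193] yaw 6.66 F [ 1.4  0.3 -0. ] w 39.9 g 0.0 t 16.0
shift mm [39.2  7.9 89.3]
turn deg [-0.03  0.    0.16]
```

Emit:
{"fn": "jog_arm", "kwargs": {"rows": [{"fingers":40,"x":8,"y":2,"z":0,"ax":0,"ay":0,"az":0},{"fingers":40,"x":12,"y":2,"z":10,"ax":0,"ay":0,"az":0},{"fingers":40,"x":11,"y":2,"z":25,"ax":0,"ay":0,"az":0},{"fingers":40,"x":8,"y":2,"z":30,"ax":0,"ay":0,"az":0},{"fingers":40,"x":0,"y":0,"z":25,"ax":0,"ay":0,"az":0},{"fingers":40,"x":0,"y":0,"z":9,"ax":0,"ay":0,"az":0},{"fingers":40,"x":0,"y":0,"z":0,"ax":0,"ay":0,"az":0},{"fingers":40,"x":0,"y":0,"z":0,"ax":0,"ay":0,"az":0}]}}

```text
t: 16.8
eef_pos: [0.441, -0.2622, 0.1211]
tool_rot: [0.0, 0.998, 0.057, 0.0]
contact_force: [-0.3, 0.3, 0.5]
gripper_width: 0.466
grasp_force: 0.0
```

```bash
python3 - <<'E'
from h import *
go([.4409,-.2607,.054],6.5)
E
```

```text
at [ 0.441  -0.2622  0.1211] yaw 6.57 F [-0.3  0.3  0.5] w 39.8 g 0.0 t 16.8
shift mm [ 0.  -1.5 67.1]
turn deg [ 0.02 -0.04  0.07]
```

Emit:
{"fn": "jog_arm", "kwargs": {"rows": [{"fingers":40,"x":0,"y":-1.5,"z":12,"ax":0,"ay":0,"az":0},{"fingers":40,"x":0,"y":0,"z":20,"ax":0,"ay":0,"az":0},{"fingers":40,"x":0,"y":0,"z":20,"ax":0,"ay":0,"az":0},{"fingers":40,"x":0,"y":0,"z":11,"ax":0,"ay":0,"az":0},{"fingers":40,"x":0,"y":0,"z":4,"ax":0,"ay":0,"az":0},{"fingers":36,"x":0,"y":0,"z":0,"ax":0,"ay":0,"az":0},{"fingers":30,"x":0,"y":0,"z":0,"ax":0,"ay":0,"az":0},{"fingers":26,"x":0,"y":0,"z":0,"ax":0,"ay":0,"az":0}]}}

```text
t: 17.6
eef_pos: [0.4406, -0.261, 0.0544]
tool_rot: [0.0, 0.998, 0.057, 0.001]
contact_force: [-0.8, 0.5, 0.1]
gripper_width: 0.303
grasp_force: 0.0
```

Emit:
{"fn": "jog_arm", "kwargs": {"rows": [{"fingers":23,"x":0,"y":0,"z":0,"ax":0,"ay":0,"az":0},{"fingers":20,"x":0,"y":0,"z":0,"ax":0,"ay":0,"az":0},{"fingers":15,"x":0,"y":0,"z":0,"ax":0,"ay":0,"az":0},{"fingers":10,"x":0,"y":0,"z":0,"ax":0,"ay":0,"az":0},{"fingers":10,"x":0,"y":0,"z":0,"ax":0,"ay":0,"az":0},{"fingers":10,"x":0,"y":0,"z":0,"ax":0,"ay":0,"az":0},{"fingers":10,"x":0,"y":0,"z":0,"ax":0,"ay":0,"az":0},{"fingers":10,"x":0,"y":0,"z":0,"ax":0,"ay":0,"az":0}], "force": 80}}

```text
t: 18.4
eef_pos: [0.4404, -0.2609, 0.0542]
tool_rot: [0.0, 0.998, 0.057, 0.0]
contact_force: [-1.5, -0.0, 5.6]
gripper_width: 0.21
grasp_force: 77.8
```

```bash
python3 - <<'E'
from h import *
go([.4409,-.2607,.154],6.5)
E
```

```text
at [ 0.4404 -0.2609  0.0542] yaw 6.55 F [-1.5 -0.   5.6] w 17.9 g 77.8 t 18.4
shift mm [  0.6  -0.1 -99.8]
turn deg [ 0.04 -0.04  0.05]
```

Emit:
{"fn": "jog_arm", "kwargs": {"rows": [{"fingers":10,"x":0,"y":0,"z":-5,"ax":0,"ay":0,"az":0},{"fingers":10,"x":0,"y":0,"z":-15,"ax":0,"ay":0,"az":0},{"fingers":10,"x":0,"y":0,"z":-25,"ax":0,"ay":0,"az":0},{"fingers":10,"x":0,"y":0,"z":-25,"ax":0,"ay":0,"az":0},{"fingers":10,"x":0,"y":0,"z":-25,"ax":0,"ay":0,"az":0},{"fingers":10,"x":0,"y":0,"z":-10,"ax":0,"ay":0,"az":0},{"fingers":10,"x":0,"y":-3,"z":0,"ax":0,"ay":0,"az":0},{"fingers":10,"x":3,"y":-10,"z":0,"ax":0,"ay":0,"az":0}]}}

```text
t: 19.2
eef_pos: [0.4406, -0.2476, 0.1578]
tool_rot: [-0.0, 0.998, 0.056, -0.001]
contact_force: [-0.8, 0.6, -1.4]
gripper_width: 0.216
grasp_force: 78.1
```

Emit:
{"fn": "jog_arm", "kwargs": {"rows": [{"fingers":10,"x":3,"y":-18,"z":0,"ax":0,"ay":0,"az":0},{"fingers":10,"x":4,"y":-25,"z":0,"ax":0,"ay":0,"az":0},{"fingers":10,"x":4,"y":-27,"z":0,"ax":0,"ay":0,"az":0},{"fingers":10,"x":4,"y":-27,"z":0,"ax":0,"ay":0,"az":0},{"fingers":10,"x":4,"y":-25,"z":0,"ax":0,"ay":0,"az":0},{"fingers":10,"x":3,"y":-18,"z":0,"ax":0,"ay":0,"az":0},{"fingers":10,"x":2,"y":-10,"z":0,"ax":0,"ay":0,"az":0},{"fingers":10,"x":0,"y":0,"z":0,"ax":0,"ay":0,"az":0}]}}

```text
t: 20.0
eef_pos: [0.4477, -0.0938, 0.1577]
tool_rot: [-0.0, 0.998, 0.059, -0.001]
contact_force: [0.3, -0.6, -0.8]
gripper_width: 0.212
grasp_force: 78.2
```

```bash
python3 - <<'E'
from h import *
go([.4485,-.0921,.14],6.5); w=snap('wrist','w11'); c=snap('side','s11')
P,R,_=pose(); M=R.as_matrix(); tip=P+M[:,2]*.0497; sh=P+M[:,2]*.008
print('w tip,shoulder,hole',proj(w,[tip,sh,[.4485,-.0921,.070]]).round(1)); print('s',proj(c,[tip,sh,[.4485,-.0921,.070]]).round(1))
g=cv2.cvtColor(w['pixels'],cv2.COLOR_RGB2GRAY)
u,v=proj(w,tip)[0].astype(int); print(u,v)
for r in range(v-60,v+32,3): print(r,g[r,u-30:u+33:3])
g=cv2.cvtColor(c['pixels'],cv2.COLOR_RGB2GRAY); u,v=proj(c,tip)[0].astype(int); print(u,v)
for r in range(v-16,v+24,2): print(r,g[r,u-20:u+22:2])
E
```

```text
at [ 0.4477 -0.0938  0.1577] yaw 6.73 F [ 0.3 -0.6 -0.8] w 18.1 g 78.2 t 20.0
shift mm [ 1.  -1.6 17.7]
turn deg [-0.05  0.09  0.23]
w tip,shoulder,hole [[277.7 234.9]
 [278.2 266.9]
 [272.2 213.1]]
s [[258.1 219.7]
 [257.8 202.6]
 [257.7 234.5]]
277 234
174 [191 189 191 189 164 163 159 162 161 161 161 161 161 162 179 185 167 160
 168 176 176]
177 [196 197 196 196 175 167 166 167 166 167 165 165 166 165 166 167 166 166
 171 176 176]
180 [194 196 194 194 178 164 165 166 164 165 165 164 165 165 164 165 166 165
 172 176 175]
183 [193 193 193 192 179 163 165 163 165 164 164 165 164 165 163 163 164 165
 173 176 175]
186 [193 193 193 194 178 164 163 162 163 163 163 164 162 162 162 163 163 164
 171 175 173]
189 [193 192 193 193 176 162 165 163 162 162 162 163 164 163 164 165 163 164
 170 175 174]
192 [187 185 187 187 165 158 160 158 158 157 157 157 157 157 159 160 158 157
 172 174 175]
195 [187 187 187 187 163 158 158 158 158 158 157 158 158 158 158 158 158 159
 171 173 172]
198 [186 186 187 186 166 158 157 157 157 158 157 157 157 157 156 156 157 158
 171 171 171]
201 [189 190 189 189 187 1
[... 3081 characters left out ...]
3 203 201 201 203 180 175 205 209 213 214 214 214
 214 213 214]
229 [198 202 200 202 200 201 202 202 200 200 189 184 201 193 193 200 206 213
 214 214 213]
231 [164 176 180 196 202 202 204 202 202 201 201 193 184 182 183 180 185 196
 196 212 215]
233 [130 131 122 146 175 177 179 194 196 174 164 174 183 180 176 175 162 146
 147 209 217]
235 [118 122 125 131 131 135 136 147 146 164 183 194 188 167 145 133 122 131
 156 209 215]
237 [112 118 120 122 128 134 136 135 134 145 169 162 143 125 127 152 172 199
 210 215 215]
239 [ 90  98 111 115 116 120 128 127 124 120 119 123 120 127 187 207 212 215
 215 216 215]
241 [ 88  86  87  97 107 115 116 117 115 117 111 101  89  89 137 201 215 216
 215 215 215]
```

Emit:
{"fn": "jog_arm", "kwargs": {"rows": [{"fingers":10,"x":-0.5,"y":-1.5,"z":5,"ax":0,"ay":0,"az":0},{"fingers":10,"x":0,"y":0,"z":8,"ax":0,"ay":0,"az":0},{"fingers":10,"x":0,"y":0,"z":8,"ax":0,"ay":0,"az":0},{"fingers":10,"x":0,"y":0,"z":5,"ax":0,"ay":0,"az":0},{"fingers":10,"x":0,"y":0,"z":4,"ax":0,"ay":0,"az":0},{"fingers":10,"x":0,"y":0,"z":2,"ax":0,"ay":0,"az":0},{"fingers":10,"x":0,"y":0,"z":0,"ax":0,"ay":0,"az":0},{"fingers":10,"x":0,"y":0,"z":0,"ax":0,"ay":0,"az":0}]}}

```text
t: 20.9
eef_pos: [0.4477, -0.0942, 0.1267]
tool_rot: [0.0, 0.998, 0.057, 0.0]
contact_force: [-0.4, -0.1, -0.7]
gripper_width: 0.213
grasp_force: 78.2
```

```bash
python3 - <<'E'
from h import *
go([.4485,-.0921,.14],6.5); w=snap('wrist','w12')
P,R,_=pose(); M=R.as_matrix(); tip=P+M[:,2]*.0497; sh=P+M[:,2]*.008
print('w tip,shoulder,hole',proj(w,[tip,sh,[.4485,-.0921,.070],[.4545,-.0914,.070]]).round(1))
g=cv2.cvtColor(w['pixels'],cv2.COLOR_RGB2GRAY)
print('   ',list(range(252,300,2)))
for r in range(206,260,2): print(r,g[r,252:300:2])
E
```

```text
at [ 0.4477 -0.0942  0.1267] yaw 6.56 F [-0.4 -0.1 -0.7] w 18.2 g 78.2 t 20.9
shift mm [  1.   -2.  -13.3]
turn deg [ 0.   -0.02  0.06]
w tip,shoulder,hole [[274.2 234.5]
 [274.  266.3]
 [271.2 228.9]
 [271.2 220.4]]
    [252, 254, 256, 258, 260, 262, 264, 266, 268, 270, 272, 274, 276, 278, 280, 282, 284, 286, 288, 290, 292, 294, 296, 298]
206 [150 150 152 152 152 152 151 151 151 150 152 151 152 151 150 152 151 151
 151 152 151 152 152 152]
208 [153 152 151 152 151 151 151 150 152 151 151 151 152 151 151 150 153 152
 153 151 151 152 152 153]
210 [150 151 151 151 151 151 151 150 151 149 151 150 151 150 151 150 151 151
 151 150 150 150 151 152]
212 [151 152 150 150 151 151 151 151 150 150 150 151 151 151 151 150 150 150
 149 150 149 150 150 150]
214 [151 151 151 151 151 151 151 152 152 150 152 151 151 150 151 151 149 150
 151 151 151 149 150 150]
216 [154 154 154 153 153 154 154 153 153 154 153 151 153 152 153 153 153 152
 151 152 151 152 151 151]
218 [156 156 157 157 155 157 155 156 156 156 155 155 156 156 156 156 154 156
 155 155 155 155 155 156]
220 [157 156 156 155 157 157 155 155 
[... 1297 characters left out ...]
106]
246 [104 105 106 105 106 105 107 105  83  66  63  63  63  64  67  97 106 105
 107 105 108 106 108 105]
248 [107 107 107 107 107 107 106 106  84  64  63  63  64  65  67  94 108 106
 107 109 107 106 106 106]
250 [107 107 108 108 106 107 105 102  80  66  63  68  68  67  66  91 105 108
 107 108 109 111 109 109]
252 [105 105 106 106 106 104  91  80  76  71  64  62  63  63  65  70  85 100
 106 106 107 107 108 106]
254 [104 104 105 105 103  90  67  65  65  56  50  48  48  49  52  63  74  82
  98 104 106 105 106 103]
256 [103 104 104 102  85  68  56  46  43  40  41  46  43  43  41  44  53  61
  71  97 104 104 103 103]
258 [75 64 79 84 60 45 40 51 54 63 67 68 71 68 61 55 46 41 51 71 92 74 67 80]
```

Emit:
{"fn": "jog_arm", "kwargs": {"rows": [{"fingers":10,"x":-1.1,"y":-1.0,"z":0,"ax":0,"ay":0,"az":0},{"fingers":10,"x":-1.1,"y":-0.9,"z":0,"ax":0,"ay":0,"az":0},{"fingers":10,"x":0,"y":0,"z":3,"ax":0,"ay":0,"az":0},{"fingers":10,"x":0,"y":0,"z":3,"ax":0,"ay":0,"az":0},{"fingers":10,"x":0,"y":0,"z":2,"ax":0,"ay":0,"az":0},{"fingers":10,"x":0,"y":0,"z":2,"ax":0,"ay":0,"az":0},{"fingers":10,"x":0,"y":0,"z":1,"ax":0,"ay":0,"az":0},{"fingers":10,"x":0,"y":0,"z":0,"ax":0,"ay":0,"az":0}]}}

```text
t: 21.75
eef_pos: [0.4453, -0.0925, 0.1155]
tool_rot: [-0.0, 0.998, 0.057, 0.0]
contact_force: [1.0, -0.2, -1.0]
gripper_width: 0.212
grasp_force: 78.2
```

```bash
python3 - <<'E'
from h import *
go([.4485,-.0921,.14],6.5); w=snap('wrist','w13')
g=cv2.cvtColor(w['pixels'],cv2.COLOR_RGB2GRAY)
print('   ',list(range(252,300,2)))
for r in range(218,258,2): print(r,g[r,252:300:2])
E
```

```text
at [ 0.4453 -0.0925  0.1155] yaw 6.56 F [ 1.  -0.2 -1. ] w 18.1 g 78.2 t 21.75
shift mm [  3.2  -0.1 -24.5]
turn deg [-0.   -0.01  0.06]
    [252, 254, 256, 258, 260, 262, 264, 266, 268, 270, 272, 274, 276, 278, 280, 282, 284, 286, 288, 290, 292, 294, 296, 298]
218 [152 151 152 151 151 152 150 151 151 152 151 150 151 150 150 150 150 151
 151 151 150 150 150 150]
220 [155 154 154 153 154 154 153 155 154 154 153 153 154 154 153 153 153 153
 153 154 152 152 152 152]
222 [154 153 153 153 153 154 155 153 154 154 151 148 152 152 153 154 153 154
 154 153 154 152 153 153]
224 [153 153 154 154 153 153 153 154 147 134 117 105 105 120 141 153 153 154
 154 154 153 155 155 154]
226 [152 152 152 153 152 153 152 146 111  71  48  38  43  54  91 132 150 154
 153 154 154 154 154 153]
228 [149 148 147 148 149 150 145 118  75  38  38  43  39  37  53  92 133 149
 151 151 149 151 152 150]
230 [147 149 147 148 149 147 135  93  53  46  63  69  70  60  57  65 105 142
 148 148 148 148 149 148]
232 [149 150 149 149 149 147 130  89  60  64  73  76  77  75  61  56  94 138
 150 150 148 150 150 149]
234 [159 157 1
[... 521 characters left out ...]
 106 106 105 105  83  63  62  62  63  65  64  89  98  97
  99  96  87  87 125 145]
246 [102 104 105 104 104 104 103 103  82  63  61  62  64  64  67  92 103 104
 104 103 104 105 106 109]
248 [106 105 104 105 103 104 103 103  80  63  63  65  65  65  64  94 105 106
 104 105 105 105 105 105]
250 [103 103 104 103 104 103 102  97  79  64  68  70  73  72  70  90 102 105
 104 106 105 105 105 104]
252 [105 105 106 105 105 104  90  76  76  65  63  64  65  63  65  75  84  97
 106 105 106 106 104 106]
254 [106 106 105 106 104  86  70  68  62  53  45  47  46  47  54  65  74  84
 100 106 107 107 107 107]
256 [103 102 103 101  85  64  53  45  43  41  45  46  42  45  44  43  51  62
  75  93 104 104 104 103]
```

Emit:
{"fn": "jog_arm", "kwargs": {"rows": [{"fingers":10,"x":0,"y":0,"z":2,"ax":0,"ay":0,"az":0},{"fingers":10,"x":0,"y":0,"z":2,"ax":0,"ay":0,"az":0},{"fingers":10,"x":0,"y":0,"z":2,"ax":0,"ay":0,"az":0},{"fingers":10,"x":0,"y":0,"z":2,"ax":0,"ay":0,"az":0},{"fingers":10,"x":0,"y":0,"z":2,"ax":0,"ay":0,"az":0},{"fingers":10,"x":0,"y":0,"z":1.5,"ax":0,"ay":0,"az":0},{"fingers":10,"x":0,"y":0,"z":0,"ax":0,"ay":0,"az":0},{"fingers":10,"x":0,"y":0,"z":0,"ax":0,"ay":0,"az":0}]}}

```text
t: 22.6
eef_pos: [0.4453, -0.0925, 0.104]
tool_rot: [-0.0, 0.998, 0.057, 0.0]
contact_force: [2.3, 0.2, -1.8]
gripper_width: 0.215
grasp_force: 78.1
```

Emit:
{"fn": "jog_arm", "kwargs": {"rows": [{"fingers":10,"x":0.5,"y":0,"z":1,"ax":0,"ay":0,"az":0},{"fingers":10,"x":0,"y":0,"z":1,"ax":0,"ay":0,"az":0},{"fingers":10,"x":0,"y":0,"z":1,"ax":0,"ay":0,"az":0},{"fingers":10,"x":0,"y":0,"z":1,"ax":0,"ay":0,"az":0},{"fingers":10,"x":0,"y":0,"z":1,"ax":0,"ay":0,"az":0},{"fingers":10,"x":0,"y":0,"z":1,"ax":0,"ay":0,"az":0},{"fingers":10,"x":0,"y":0,"z":1,"ax":0,"ay":0,"az":0},{"fingers":10,"x":0,"y":0,"z":0,"ax":0,"ay":0,"az":0}]}}

```text
t: 23.4
eef_pos: [0.4458, -0.0925, 0.097]
tool_rot: [0.0, 0.998, 0.057, 0.0]
contact_force: [0.8, 0.6, -1.8]
gripper_width: 0.213
grasp_force: 78.2
```

Emit:
{"fn": "jog_arm", "kwargs": {"rows": [{"fingers":10,"x":0,"y":0,"z":2,"ax":0,"ay":0,"az":0},{"fingers":10,"x":0,"y":0,"z":2,"ax":0,"ay":0,"az":0},{"fingers":10,"x":0,"y":0,"z":2,"ax":0,"ay":0,"az":0},{"fingers":10,"x":0,"y":0,"z":2,"ax":0,"ay":0,"az":0},{"fingers":10,"x":0,"y":0,"z":2,"ax":0,"ay":0,"az":0},{"fingers":10,"x":0,"y":0,"z":2,"ax":0,"ay":0,"az":0},{"fingers":10,"x":0,"y":0,"z":2,"ax":0,"ay":0,"az":0},{"fingers":10,"x":0,"y":0,"z":2,"ax":0,"ay":0,"az":0}]}}

```text
t: 24.2
eef_pos: [0.4459, -0.0925, 0.081]
tool_rot: [0.0, 0.998, 0.057, 0.0]
contact_force: [1.3, 0.7, 0.7]
gripper_width: 0.214
grasp_force: 78.2
```

Emit:
{"fn": "jog_arm", "kwargs": {"rows": [{"fingers":10,"x":0,"y":0,"z":1,"ax":0,"ay":0,"az":0},{"fingers":10,"x":0,"y":0,"z":1,"ax":0,"ay":0,"az":0},{"fingers":10,"x":0,"y":0,"z":1,"ax":0,"ay":0,"az":0},{"fingers":10,"x":0,"y":0,"z":1,"ax":0,"ay":0,"az":0},{"fingers":10,"x":0,"y":0,"z":0,"ax":0,"ay":0,"az":0},{"fingers":10,"x":0,"y":0,"z":0,"ax":0,"ay":0,"az":0},{"fingers":10,"x":0,"y":0,"z":0,"ax":0,"ay":0,"az":0},{"fingers":10,"x":0,"y":0,"z":0,"ax":0,"ay":0,"az":0}]}}

```text
t: 25.0
eef_pos: [0.4458, -0.0926, 0.0771]
tool_rot: [0.0, 0.998, 0.057, 0.0]
contact_force: [2.7, -1.3, 0.2]
gripper_width: 0.213
grasp_force: 78.2
```

Emit:
{"fn": "jog_arm", "kwargs": {"rows": [{"fingers":10,"x":0,"y":0,"z":1,"ax":0,"ay":0,"az":0},{"fingers":10,"x":0,"y":0,"z":1,"ax":0,"ay":0,"az":0},{"fingers":10,"x":0,"y":0,"z":1,"ax":0,"ay":0,"az":0},{"fingers":10,"x":0,"y":0,"z":0.5,"ax":0,"ay":0,"az":0},{"fingers":10,"x":0,"y":0,"z":0,"ax":0,"ay":0,"az":0},{"fingers":10,"x":0,"y":0,"z":0,"ax":0,"ay":0,"az":0},{"fingers":10,"x":0,"y":0,"z":0,"ax":0,"ay":0,"az":0},{"fingers":10,"x":0,"y":0,"z":0,"ax":0,"ay":0,"az":0}], "force": 110}}

```text
t: 25.8
eef_pos: [0.4459, -0.0927, 0.0737]
tool_rot: [0.0, 0.998, 0.057, 0.0]
contact_force: [3.3, -3.4, 5.6]
gripper_width: 0.207
grasp_force: 107.3
```

Contact with the lid is building, so I press on in small steps.

Emit:
{"fn": "jog_arm", "kwargs": {"rows": [{"fingers":10,"x":0,"y":0,"z":0.5,"ax":0,"ay":0,"az":0},{"fingers":10,"x":0,"y":0,"z":0.5,"ax":0,"ay":0,"az":0},{"fingers":10,"x":0,"y":0,"z":0.5,"ax":0,"ay":0,"az":0},{"fingers":10,"x":0,"y":0,"z":0.5,"ax":0,"ay":0,"az":0},{"fingers":10,"x":0,"y":0,"z":0,"ax":0,"ay":0,"az":0},{"fingers":10,"x":0,"y":0,"z":0,"ax":0,"ay":0,"az":0},{"fingers":10,"x":0,"y":0,"z":0,"ax":0,"ay":0,"az":0},{"fingers":10,"x":0,"y":0,"z":0,"ax":0,"ay":0,"az":0}]}}

```text
t: 26.6
eef_pos: [0.446, -0.0927, 0.0722]
tool_rot: [0.0, 0.998, 0.057, 0.0]
contact_force: [0.3, -3.1, 11.7]
gripper_width: 0.208
grasp_force: 107.6
```

Emit:
{"fn": "jog_arm", "kwargs": {"rows": [{"fingers":10,"x":0,"y":0,"z":0.4,"ax":0,"ay":0,"az":0},{"fingers":10,"x":0,"y":0,"z":0.4,"ax":0,"ay":0,"az":0},{"fingers":10,"x":0,"y":0,"z":0.4,"ax":0,"ay":0,"az":0},{"fingers":10,"x":0,"y":0,"z":0,"ax":0,"ay":0,"az":0},{"fingers":10,"x":0,"y":0,"z":0,"ax":0,"ay":0,"az":0},{"fingers":10,"x":0,"y":0,"z":0,"ax":0,"ay":0,"az":0},{"fingers":10,"x":0,"y":0,"z":0,"ax":0,"ay":0,"az":0},{"fingers":10,"x":0,"y":0,"z":0,"ax":0,"ay":0,"az":0}]}}

```text
t: 27.4
eef_pos: [0.4461, -0.0928, 0.072]
tool_rot: [0.0, 0.998, 0.057, 0.0]
contact_force: [-3.8, -2.5, 25.1]
gripper_width: 0.208
grasp_force: 109.0
```

The stop is now hard: 25 N, and only 0.2 mm of travel for 1.2 mm commanded. The height matches a pin fully home (0.072 m), so I'm handing in.

```bash
python3 - <<'E'
from h import *
go(); print(bot.hand_in())
E
```

```text
at [ 0.4461 -0.0928  0.072 ] yaw 6.53 F [-3.8 -2.5 25.1] w 17.8 g 109.0 t 27.4
the job is handed in; nothing more can be done
None
```

Job handed in at 27.4 s: knob seated on the shaft, lid shut, and pin home, still gripped by its head and pressed down with about 25 N; the final state is judged from force and height readings rather than a last picture, and the bottle, tape and box were never approached.

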